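# Centre the ring magnet of a loudspeaker round its pole and drop the centring gauge in

### The arm

A 7-joint arm with a two-finger parallel gripper is mounted at the origin on the work surface. World frame = base frame: x ahead of the robot, y to its left, z up, the work surface at z = 0. Lengths are in mm, angles in rad, forces in N, time in s.
With the tool pointing down it reaches from about 425 to 1025 mm from the base axis. Payload 3.6 kg.
Tool frame: the origin (TCP) lies midway between the tips of the shut fingers; the grasp point (between the pads) lies 19 mm behind it; z points along the fingers, y is the line along which they close (so a half turn about z gives the same grasp; the last joint's range is limited). The gripper opens to 85 mm and grips with 20 to 120 N. Pads are 22 mm wide; open, the fingers measure 114 mm over their backs; the gripper's body (76 mm by 85 mm) begins 54 mm behind the grasp point. The pads swing forward as they close: fully open they stand 13 mm farther back than shut.
Start: joints at [-1.25, 0.591, 0.048, 1.609, -0.033, 0.943, -0.034], TCP at [292.176, 663.523, 231.302] pointing down, gripper open.
Joint ranges: [-2.69, 2.69], [-0.47, 2.24], [-1.27, 1.36], [0.19, 2.51], [-1.53, 4.68], [0.08, 2.07], [-3.09, 3.09]. Speed limits (rad/s): [2.57, 2.57, 3.14, 3.14, 3.14, 3.14, 3.14].

### API

Orientations are given as a unit quaternion [w, x, y, z].
In Python, from plant import * gives the robot as it stands.
- The arm moves only by the tool drive_tool, never from a script. Its argument "steps" is a list of rows, each a list of 3 entries, a list of its own where there are three numbers: the shift along the tool's x, y, z scaled (see below), then the turn, a rotation vector about the tool's x, y, z scaled (see below), then the gripper command: -1 is shut, 1 is fully open, values between are in proportion. A call has 1 to 10 rows; each row shifts and turns the commanded pose from where the row before left it, along the tool's axes as they then stand; what a row does not reach is not made up. The controller multiplies each number of a shift by 0.04 m and each number of a turn by 0.1 rad. A row lasts 1/8 s, in which the tool goes at most 62.5 mm and 10.7 degrees, less where a joint would pass 70% of its speed; a pose out of reach is approached as far as the arm can. A call with a number of a shift or a turn outside -1 to 1 is refused whole. A call with a gripper value outside its range is refused whole. The fingers move at their own pace and stop on an object; "squeeze" is the grip in N (left out, the last holds). Time passes only in rows, so rows that do not move let the fingers close. It gives the time, the measured TCP pose, the force, the opening and the grip force at its end, in the units of the state.
- state(): the state, without advancing time (a new reading comes with each control period).
- capture(name): name is "scene" or "top" or "wrist"; returns (picture, depth): 400x640x3 uint8, red, green, blue; 400x640 float32, mm along the optical axis (not along the pixel's ray), 0 where there is no reading.
- camera_params(name): a dict with "K" (3x3 intrinsics, pixels), "eye" and "orientation" of the camera in the world. Camera axes: x right, y down, z forward; pixel columns grow to the right and rows downward; lengths in mm; the calibration is good to about 2 mm. A picture is of the moment at which its call begins: read the wrist's pose just before it. camera_params takes no time and is no camera call; for the wrist camera it gives the pose at the moment of the call.
- hand_in(): hands the job in; it is judged then, once.
The state is a dict: "time_s": time; "joints": joint angles; "joint_velocities": joint speeds; "joint_torque": joint torques, N m; "position": TCP position; "ee_rot": TCP orientation; "ft_force": force on the tool from outside, world axes, zero at the start; "ft_torque": the same for the moment, N m; "width": opening from 0.0 (shut) to 1.0 (fully open); "grip_force": force on a finger pad.
Only numpy, scipy, OpenCV 4.12 (cv2) and the standard library are available. Lean on these libraries where they do the work, as an engineer would, in place of code of your own. Each camera call takes 0.05 s, during which the arm holds its last target. There are 200 camera calls.

### The job

Centre the loose loudspeaker ring magnet round the steel pole it lies about: with shut fingertips tap it gently along its channel, from one open end and then the other, feeling where it stops against the pole, until the gap is even (slide it, never lift or tip it: the ferrite is brittle and must not be hit or squeezed hard). Then take the turned centring gauge by its knob and lower it gently over the pole into the gap until it is fully home and upright, and let it go there. Leave the flat tin beside the work, the phone, the screwdriver and the spare top plate alone.

Things in the scene. Friction and masses are not known exactly. Their poses are not given: they have to be found in the camera images.
- jig: Fixed plywood base 150 x 250 x 10 mm; origin at the centre of its underside on the table, z up. Two aluminium fences (14 mm thick, 200 long, tops 32 mm up) run along its y axis and leave a channel 112.4 mm wide, centred on that axis, open at both ends (-y, +y), with bare plywood there for fingertips.
- channel (a point): Jig's middle, 18 mm above the table, level with the top of the steel yoke screwed down in the channel: back plate 98 mm across, upright round pole 44 mm across at its centre, flat top 40 mm above the table, 1 mm bevel. The pole is on the jig's y axis (x = 0), but where along y is not measured: up to 29 mm from this point; seen in the ring's bore, felt through the ring.
- magnet_mid (a point): Centre, 27 mm above the table, of the ring magnet: loose dark ferrite ring, not magnetised, 110 mm across, bore 64, 18 thick, 0.4 to 0.8 kg, flat on the back plate, pole in its bore. Too wide to grip; fences let it slide only along jig y. It slides at about 2 to 6.5 N; it meets the pole 10 mm either side of centre (20 mm play in all). Starts 4.5 to 8.5 mm off centre.
- magnet_top (a point): Centre of the ring magnet's top face, 36 mm above the table (the pole's top is 4 mm higher). Fingers pressing the ring with more than 25 N, or the gauge with more than 20 N, is too hard.
- gauge_grip (a point): Grip point of the centring gauge, a loose turned aluminium cap with a knob, 0.18 kg, 61 mm tall, mouth down on the table to one side of the jig (the tin is on the other side). On its axis, 46 mm above its lower rim, half-way along the knob's grip; the knob is an upright bar 22 mm across, 21 to 61 mm above the rim. Fully home this point is 71 mm above the table. z up.
- gauge_rim (a point): Centre of the gauge's mouth, level with its lower rim. Flange and skirt 60.6 mm across, 21 tall; the skirt is a tube of bore 46.4 mm, 15 deep: 1.2 mm free all round the pole, 1.7 mm in the magnet's bore. Fully home the inside rests on the pole's top and the rim is 25 mm above the table.
- tin: Flat closed steel tin, 66 mm across, 26 mm tall, loose, a bystander; origin at the centre of its underside.
- phone: Phone lying flat, 70 x 142 x 8 mm, loose, a bystander beyond the jig; origin at the centre of its underside.
- screwdriver: Screwdriver lying down, about 190 mm long, loose, a bystander beyond the jig; origin under its middle.
- topplate: Spare steel top plate lying flat, 100 mm across, 6 mm thick, loose, a bystander beyond the jig; origin at the centre of its underside.
Things that resemble listed ones, but are neither listed nor needed, are in the scene too. Of the things shaped like the part that bears magnet_mid, the dark steel one is meant.

How it is judged (in metres and radians):
On the way:
1. The ring magnet has been tapped along with the fingers while the gauge still stands where it was (distance of magnet_mid from where it was at the start of the episode above 0.0015 m and contact force between the fingers and magnet above 0.3 N and distance of gauge_grip from where it was at the start of the episode below 0.02 m).
At the end, for the whole second after the job is handed in: Gauge home over the pole and in the magnet's bore: grip point 68 to 73.5 mm above the jig's underside, tilt under 0.06 rad, axis within 4 mm of the magnet's; magnet flat on the yoke (centre 25 to 29 mm up, tilt under 0.05 rad); both at rest (under 10 mm/s), gauge released (z of gauge_grip in the frame of jig between 0.068 and 0.0735 m and angle between gauge_grip's own z axis and vertical below 0.06 rad and horizontal distance between gauge_grip and magnet_mid below 0.004 m and z of magnet_mid in the frame of jig between 0.025 and 0.029 m and angle between magnet_mid's own z axis and vertical below 0.05 rad and linear speed of each of gauge, magnet below 0.01 m/s and contact force between the fingers and gauge below 0.1 N); the robot touches nothing.
It fails at once if the fingers press the ring magnet with more than 25 N (contact force between the fingers and magnet above 25 N).
It fails at once if the gauge presses the ring magnet with more than 20 N (contact force between gauge and magnet above 20 N).
It fails at once if the ring magnet is lifted by more than 6 mm or tipped by more than 0.15 rad (z of magnet_mid in the frame of jig above 0.033 m or angle between magnet_mid's own z axis and vertical above 0.15 rad).
It fails at once if the tin, phone, screwdriver or spare top plate is moved by more than 20 mm (distance of any of tin, phone, screwdriver, topplate from where it was at the start of the episode above 0.02 m).
It also fails if it takes over 58 s, if anything falls off the work surface, if the arm or the gripper's body presses on something with over 40 N, if the wrist force passes 120 N, or if a joint passes its speed limit or range.

## Working session

There is one attempt and no reset: what is moved stays moved. The work goes in short steps, Python scripts to look and compute and a tool call to move; the robot and the scene stay as the last step left them, time stands still between calls to the robot, and variables do not carry over. Pictures are saved under pics/ and viewed, at most 10 in all, crops included, and the job is handed in when it is done.

Besides the shell and the picture viewer there is one more tool, called as name([rows], argument=value, ...), one row to a line, values as JSON. drive_tool: Moves the arm, as the interface text tells. Its arguments: {"type":"object","properties":{"steps":{"type":"array","items":{"type":"array"}},"squeeze":{"type":"number"}},"required":["steps"]}

```bash
mkdir -p pics; ls; cat > h.py <<'E'
from plant import *
import numpy as np, cv2
from scipy.spatial.transform import Rotation as R
def rot(q): q=np.array(q,float); return R.from_quat([q[1],q[2],q[3],q[0]]).as_matrix()
def ray(p,u,v,z):
    K=np.array(p["K"]);M=rot(p["orientation"]) if np.size(p["orientation"])==4 else np.array(p["orientation"])
    d=M@np.linalg.inv(K)@np.array([u,v,1.]);e=np.array(p["eye"],float)
    return e+d*(z-e[2])/d[2]
E
python3 - <<'E'
from h import *
for n in ("scene","top"):
    im,d=capture(n); p=camera_params(n); print(n,p)
    cv2.imwrite(f"pics/{n}0.png",im[:,:,::-1]); np.savez(f"{n}0.npz",im=im,d=d)
s=state(); print(s)
E
```

```text
pics
scene {'K': array([[478.15224537,   0.        , 319.00810693],
       [  0.        , 478.15224537, 206.44014624],
       [  0.        ,   0.        ,   1.        ]]), 'eye': array([1247.88535678,    4.44784368, 1126.27991359]), 'orientation': array([-0.19875061,  0.65305616,  0.69935468, -0.21194076])}
top {'K': array([[389.00440268,   0.        , 323.41941232],
       [  0.        , 389.00440268, 196.5503929 ],
       [  0.        ,   0.        ,   1.        ]]), 'eye': array([ 314.36613285,  -36.19148055, 1280.50695239]), 'orientation': array([-0.06065571,  0.70802891, -0.70047719,  0.06593679])}
{'time_s': 0.1, 'joints': array([-1.24948618,  0.5920457 ,  0.04828803,  1.60970606, -0.03333324,
        0.94267349, -0.03364582]), 'joint_velocities': array([ 0.00018283, -0.00302067, -0.0003679 , -0.00417437, -0.0003126 ,
        0.00037413, -0.00080544]), 'joint_torque': array([ 5.13600156e-03, -5.50000656e+01,  1.55309334e+00, -1.98824018e+01,
        9.64327395e-03,  3.81850608e-03, -1.55174924e-06]), 'position': array([291.86041227, 662.84394181, 230.23708162]), 'ee_rot': array([-1.69854493e-04,  2.05858492e-01,  9.78581245e-01, -9.99599825e-04]), 'ft_force': array([ 0.18028021, -0.35096486, -0.26125827]), 'ft_torque': array([-0.00843082,  0.01768615,  0.03400369]), 'grip_force': 0.0, 'width': 1.0023268517097823}
```

View pics/top0.png

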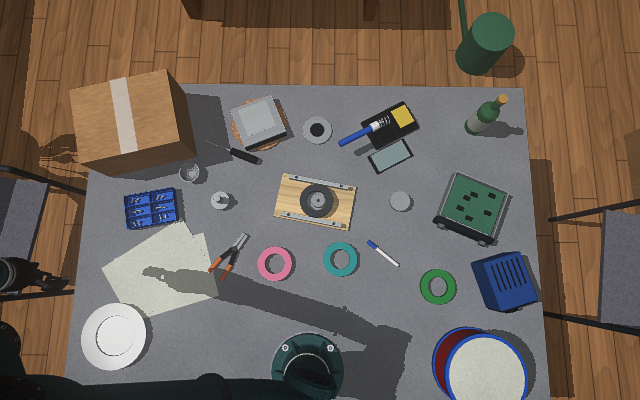

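View pics/scene0.png

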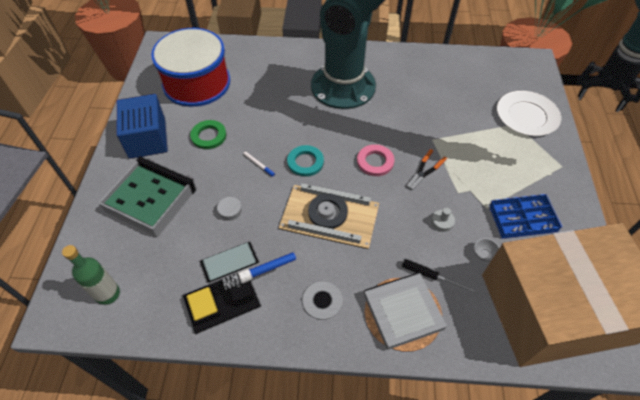

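The top view shows the jig at about (316,201), with the dark ring in its channel at (317,201). The knobbed cap (gauge) is at (220,200) and the tin at (400,201). The phone is at (390,156), the screwdriver at (235,152) and the spare plate at (317,130).

Ring candidates are dark (317,201), pink (275,264), teal (340,259) and green (438,287). Only the dark one sits in the jig around a pole, so that is the magnet. Gauge candidates are (220,200) and the bowl at (190,172). Only the first has a knob. I'll confirm with a crop.

```bash
python3 - <<'E'
from h import *
f=np.load("top0.npz"); im=f["im"]; p=camera_params("top")
cv2.imwrite("pics/crop.png",cv2.resize(im[155:245,170:370,::-1],None,fx=4,fy=4,interpolation=cv2.INTER_CUBIC))
hsv=cv2.cvtColor(im,cv2.COLOR_RGB2HSV)
sub=np.zeros(im.shape[:2],np.uint8); sub[160:240,265:365]=1
wood=((hsv[...,1]>70)&(hsv[...,2]>110)).astype(np.uint8)*sub
c=cv2.convexHull(cv2.findNonZero(wood)); r=cv2.minAreaRect(c); b=cv2.boxPoints(r)
P=np.array([ray(p,u,v,10) for u,v in b]); print("jig",P.mean(0),[np.linalg.norm(P[i]-P[i-1]) for i in range(4)])
for i in range(4):
    e=P[i]-P[i-1]; print(e, np.degrees(np.arctan2(e[1],e[0])))
for n,u,v,z in(("mag",317,201,36),("gauge",220,200,40),("tin",400,201,26)): print(n,ray(p,u,v,z))
cp=camera_params("wrist"); print(cp, state()["position"])
print("tool in world\n",rot(state()["ee_rot"])); print("cam axes in tool\n",rot(state()["ee_rot"]).T@rot(cp["orientation"]), rot(state()["ee_rot"]).T@(cp["eye"]-state()["position"]))
E
```

```text
jig [529.40739702 -15.00382496  10.        ] [np.float64(248.39032409172503), np.float64(150.45716298104392), np.float64(253.56056204151915), np.float64(149.64286326115575)]
[ 45.35778527 244.21389071   0.        ] 79.47835909894205
[148.53318758 -23.98437159   0.        ] -9.172650343398827
[ -47.06999158 -249.15331528    0.        ] -100.69822014250377
[-146.82098127   28.92379615    0.        ] 168.85541515266743
mag [525.0313806  -23.71138888  36.        ]
gauge [524.06162925 289.39719567  40.        ]
tin [ 529.82115359 -295.49355076   26.        ]
{'K': array([[283.09155608,   0.        , 325.46016413],
       [  0.        , 283.09155608, 205.74869543],
       [  0.        ,   0.        ,   1.        ]]), 'eye': array([219.26815176, 696.84110219, 371.9021346 ]), 'orientation': array([0.13407027, 0.82683748, 0.53928826, 0.08679355])} [291.86041227 662.84394181 230.23708162]
tool in world
 [[-9.15244505e-01  4.02898180e-01 -7.43985069e-04]
 [ 4.02898859e-01  9.15242564e-01 -1.88644730e-03]
 [-7.91193820e-05 -2.02631126e-03 -9.99997944e-01]]
cam axes in tool
 [[-4.05824918e-04 -9.49009641e-01 -3.15246787e-01]
 [ 9.99999467e-01 -6.84478274e-04  7.73209404e-04]
 [-9.49562756e-04 -3.15246305e-01  9.49009413e-01]] [  80.12587618    1.58130113 -141.67488799]
```

View pics/crop.png

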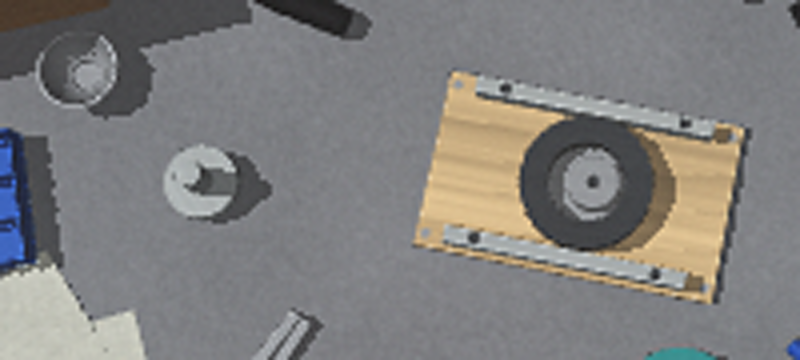

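The crop confirms it. The dark ring round the pole is at crop (587,183), with the pole slightly right of the ring's centre at (592,181). The knobbed cap is at (203,182). Next I move the wrist camera above the jig.

drive_tool([
  [[0,0,0],[0,0,-0.79],-1],
  [[0,0,0],[0,0,-0.79],-1],
  [[0,0,0],[0,0,-0.79],-1],
  [[-0.61,-0.93,0.12],[0,0,0],-1],
  [[-0.61,-0.93,0.12],[0,0,0],-1],
  [[-0.61,-0.93,0.12],[0,0,0],-1],
  [[-0.61,-0.93,0.12],[0,0,0],-1],
  [[-0.61,-0.93,0.12],[0,0,0],-1],
  [[-0.61,-0.93,0.12],[0,0,0],-1],
  [[-0.61,-0.93,0.12],[0,0,0],-1],
], squeeze=40)

```text
time_s: 1.35
position: [414.5, 375.4, 197.3]
ee_rot: [-0.0, 0.089, 0.996, -0.0]
ft_force: [0.0, 0.2, 0.3]
width: -0.003
grip_force: 0.0
```

drive_tool([
  [[-0.61,-0.93,0.12],[0,0,0],-1],
  [[-0.61,-0.93,0.12],[0,0,0],-1],
  [[-0.61,-0.93,0.12],[0,0,0],-1],
  [[-0.61,-0.93,0.12],[0,0,0],-1],
  [[-0.61,-0.93,0.12],[0,0,0],-1],
  [[-0.61,-0.93,0.12],[0,0,0],-1],
  [[-0.61,-0.93,0.12],[0,0,0],-1],
  [[-0.61,-0.93,0.12],[0,0,0],-1],
  [[-0.61,-0.93,0.12],[0,0,0],-1],
  [[-0.61,-0.93,0.12],[0,0,0],-1],
])

```text
time_s: 2.6
position: [588.8, -33.6, 149.3]
ee_rot: [-0.0, 0.089, 0.996, 0.0]
ft_force: [0.5, 0.9, -0.6]
width: -0.003
grip_force: 0.0
```

drive_tool([
  [[0,0,0],[0,0,0],-1],
  [[0,0,0],[0,0,0],-1],
])

```text
time_s: 2.85
position: [588.1, -31.8, 149.3]
ee_rot: [-0.001, 0.089, 0.996, 0.0]
ft_force: [-0.1, 0.6, -0.1]
width: -0.001
grip_force: 0.0
```

```bash
python3 - <<'E'
from h import *
p=camera_params("wrist"); im,d=capture("wrist"); s=state(); print(s["time_s"],s["position"],rot(s["ee_rot"]).round(4),s["width"],s["ft_force"])
cv2.imwrite("pics/w1.png",im[:,:,::-1]); np.savez("w1.npz",im=im,d=d,**p); 
E
```

```text
2.9 [588.00281323 -30.90931204 149.44094041] [[-9.845e-01  1.754e-01 -1.000e-03]
 [ 1.754e-01  9.845e-01  9.000e-04]
 [ 1.200e-03  7.000e-04 -1.000e+00]] 0.0029550463988160954 [-0.8572472   0.00858582 -0.09555199]
```

View pics/w1.png

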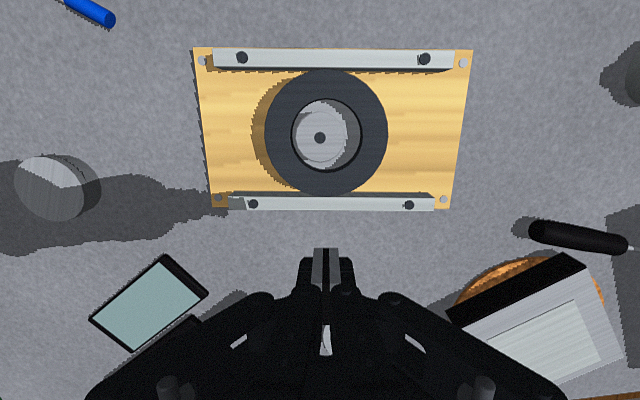

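The wrist view shows the jig filling the upper middle. The ring's outer circle is centred near (326,131) and the pole's centre hole is at (320,138). The fence screws are at (242,57), (425,58), (253,204) and (409,205).

```bash
cat > meas.py <<'E'
from h import *
def meas(im,p,ring,T=None):
    """ring=(u,v) guess; returns world ring centre, pole centre, jig angle"""
    g=cv2.cvtColor(im,cv2.COLOR_RGB2GRAY); hsv=cv2.cvtColor(im,cv2.COLOR_RGB2HSV)
    dark=((g<75)&(hsv[...,1]<90)).astype(np.uint8); H,W=dark.shape
    m=np.zeros_like(dark); cv2.circle(m,ring,75,1,-1); dark*=m
    dark=cv2.morphologyEx(dark,cv2.MORPH_OPEN,np.ones((5,5)))
    n,l,st,_=cv2.connectedComponentsWithStats(dark); k=1+np.argmax(st[1:,4]); 
    cs,h=cv2.findContours((l==k).astype(np.uint8),cv2.RETR_CCOMP,cv2.CHAIN_APPROX_NONE)
    cs=sorted(cs,key=lambda c:-cv2.contourArea(c))
    def fit(c,z):
        P=np.array([ray(p,u,v,z)[:2] for u,v in c[:,0]])
        hull=P
        for _ in range(8):
            A=np.c_[2*hull,np.ones(len(hull))]; s=np.linalg.lstsq(A,(hull**2).sum(1),rcond=None)[0]
            r=np.sqrt(s[2]+s[0]**2+s[1]**2); e=np.abs(np.linalg.norm(hull-s[:2],axis=1)-r); 
            hull=hull[e<max(1.5,np.percentile(e,85))]
        return s[:2],r,len(hull)
    print("outer z36",fit(cs[0],36)); print("bore z36",fit(cs[1],36))
    # pole hole: dark blob in bore
    u,v=fitpx=cs[1][:,0].mean(0); 
    mm=np.zeros_like(dark); cv2.drawContours(mm,cs,1,1,-1); mm=cv2.erode(mm,np.ones((9,9)))
    b=((g<110)&(mm>0)).astype(np.uint8); n,l,st,c=cv2.connectedComponentsWithStats(b)
    for i in range(1,n):
        if 10<st[i,4]<300: print("hole",st[i,4],c[i],ray(p,*c[i],40)[:2])
E
python3 - <<'E'
from meas import *
f=np.load("w1.npz"); p={k:f[k] for k in("K","eye","orientation")}; im=f["im"]; d=f["d"]
meas(im,p,(326,131))
for u,v in((242,57),(425,58),(253,204),(409,205)): print(ray(p,u,v,32)[:2])
hsv=cv2.cvtColor(im,cv2.COLOR_RGB2HSV)
w=((hsv[...,1]>70)&(hsv[...,2]>110)&(hsv[...,0]<30)).astype(np.uint8); w[225:]=0; 
n,l,st,_=cv2.connectedComponentsWithStats(cv2.morphologyEx(w,cv2.MORPH_CLOSE,np.ones((25,25)))); k=1+np.argmax(st[1:,4])
c=cv2.convexHull(cv2.findNonZero((l==k).astype(np.uint8))); q=cv2.approxPolyDP(c,8,True)[:,0]
for u,v in q: print("corner",u,v,ray(p,u,v,10)[:2])
cv2.imwrite("pics/w1c.png",cv2.resize(im[60:200,250:400,::-1],None,fx=4,fy=4,interpolation=cv2.INTER_CUBIC))
E
```

```text
outer z36 (array([530.29513172, -19.66648528]), np.float64(53.71140838051761), 348)
bore z36 (array([529.26251105, -19.23046602]), np.float64(30.80017670310062), 214)
hole 27 [305.33333333 114.07407407] [508.61336554 -33.16942302]
hole 36 [294.83333333 135.72222222] [524.43668863 -45.63572877]
hole 106 [319.48113208 137.37735849] [529.58296498 -24.94809003]
[455.65806665 -75.98053097]
[483.01913682  71.88263413]
[580.29696923 -99.63141238]
[607.98643591  47.98395381]
corner 472 50 [481.71941288 120.78783033]
corner 448 208 [626.90112384  93.45808487]
corner 212 206 [ 580.78448255 -149.43166318]
corner 193 47 [ 435.74091094 -121.41485749]
```

View pics/w1c.png

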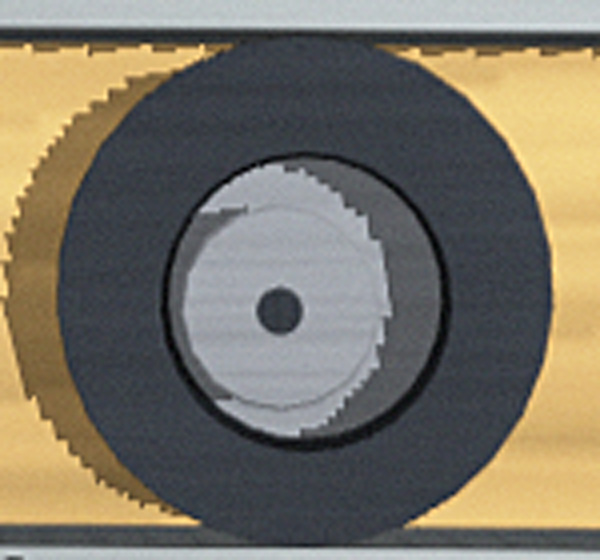

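The pole is at (529.6, −25.0) and the ring about 5.5 mm toward jig +y of it. The jig's y axis points at 79.4°. I'll push the ring toward −y from the +y end.

drive_tool([
  [[0.48,0.765,0],[0,0,0.09],-1],
  [[0.48,0.765,0],[0,0,0],-1],
  [[0.48,0.765,0.2],[0,0,0],-1],
  [[0,0,0.75],[0,0,0],-1],
  [[0,0,0.8],[0,0,0],-1],
  [[0,0,0.8],[0,0,0],-1],
  [[0,0,0.6],[0,0,0],-1],
  [[0,0,0],[0,0,0],-1],
  [[0,0,0],[0,0,0],-1],
])

```text
time_s: 4.03
position: [548.9, 69.6, 24.5]
ee_rot: [0.0, 0.092, 0.996, 0.0]
ft_force: [0.9, 0.2, 0.1]
width: -0.002
grip_force: 0.0
```

drive_tool([
  [[0,-0.1,0],[0,0,0],-1],
  [[0,-0.1,0],[0,0,0],-1],
  [[0,0,0],[0,0,0],-1],
])

```text
time_s: 4.4
position: [547.4, 59.9, 24.2]
ee_rot: [0.0, 0.094, 0.996, -0.0]
ft_force: [0.4, -0.5, 0.4]
width: -0.001
grip_force: 0.0
```

drive_tool([
  [[0,-0.1,0],[0,0,0],-1],
  [[0,-0.1,0],[0,0,0],-1],
  [[0,0,0],[0,0,0],-1],
])

```text
time_s: 4.78
position: [545.6, 52.1, 23.7]
ee_rot: [-0.0, 0.094, 0.996, -0.0]
ft_force: [0.7, 0.5, 0.6]
width: 0.002
grip_force: 0.0
```

drive_tool([
  [[0,-0.05,0],[0,0,0],-1],
  [[0,-0.05,0],[0,0,0],-1],
  [[0,0,0],[0,0,0],-1],
])

```text
time_s: 5.15
position: [545.0, 48.6, 23.7]
ee_rot: [-0.0, 0.093, 0.996, -0.0]
ft_force: [-0.2, -0.2, 0.6]
width: -0.001
grip_force: 0.0
```

drive_tool([
  [[0,-0.05,0],[0,0,0],-1],
  [[0,0,0],[0,0,0],-1],
])

```text
time_s: 5.4
position: [544.6, 46.7, 23.7]
ee_rot: [-0.0, 0.093, 0.996, -0.0]
ft_force: [-0.1, 0.7, 0.4]
width: 0.001
grip_force: 0.0
```

drive_tool([
  [[0,-0.05,0],[0,0,0],-1],
  [[0,0,0],[0,0,0],-1],
])

```text
time_s: 5.65
position: [544.5, 45.6, 23.8]
ee_rot: [0.0, 0.093, 0.996, 0.0]
ft_force: [0.5, 1.8, 0.2]
width: 0.0
grip_force: 0.9
```

drive_tool([
  [[0,-0.05,0],[0,0,0],-1],
  [[0,0,0],[0,0,0],-1],
])

```text
time_s: 5.9
position: [544.4, 43.8, 23.8]
ee_rot: [0.0, 0.093, 0.996, 0.001]
ft_force: [1.2, 3.6, -0.3]
width: 0.0
grip_force: 1.9
```

drive_tool([
  [[0,-0.05,0],[0,0,0],-1],
  [[0,0,0],[0,0,0],-1],
])

```text
time_s: 6.15
position: [543.7, 40.9, 23.7]
ee_rot: [0.0, 0.093, 0.996, 0.0]
ft_force: [0.6, 2.9, -0.8]
width: 0.002
grip_force: 1.8
```

```bash
python3 - <<'E'
from h import *
p=camera_params("wrist"); im,d=capture("wrist"); s=state(); print(s["time_s"],s["position"],s["ft_force"])
cv2.imwrite("pics/w2.png",im[:,:,::-1]); np.savez("w2.npz",im=im,d=d,**p)
E
```

```text
6.2 [543.75991318  40.9142259   23.76385974] [1.42905264 3.43353564 0.11788475]
```

View pics/w2.png

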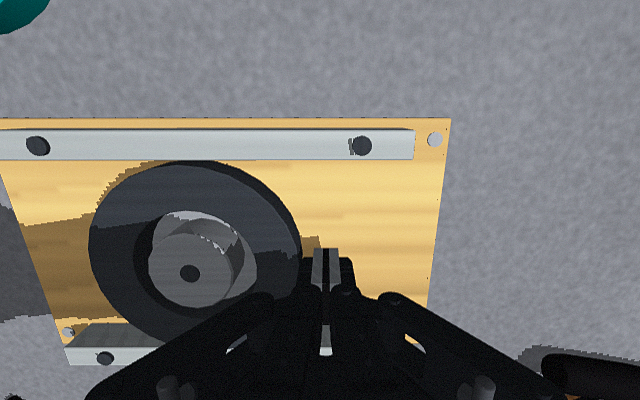

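drive_tool([
  [[0,-0.02,0],[0,0,0],-1],
  [[0,0,0],[0,0,0],-1],
  [[0,0.25,0],[0,0,0],-1],
  [[0,0,-0.8],[0,0,0],-1],
  [[-0.4,-0.4,-0.8],[0,0,0],-1],
  [[-0.5,-0.9,-0.8],[0,0,0],-1],
  [[-0.5,-0.9,-0.8],[0,0,0],-1],
  [[0,0,0],[0,0,0],-1],
  [[0,0,0],[0,0,0],-1],
])

```text
time_s: 7.32
position: [582.7, -47.0, 151.3]
ee_rot: [-0.001, 0.094, 0.996, -0.0]
ft_force: [-0.2, 0.7, -0.2]
width: 0.0
grip_force: 0.0
```

```bash
python3 - <<'E'
from meas import *
p=camera_params("wrist"); im,d=capture("wrist"); s=state(); print(s["time_s"],s["position"],s["ft_force"])
cv2.imwrite("pics/w3.png",im[:,:,::-1]); np.savez("w3.npz",im=im,d=d,**p)
M=rot(p["orientation"]); q=p["K"]@M.T@(np.array([529.6,-25,38])-p["eye"]); q=(q/q[2])[:2].astype(int); print(q)
meas(im,p,tuple(int(i) for i in q))
E
```

```text
7.375 [582.4272133  -45.99490613 150.82850215] [-0.60954729  0.65220919 -0.65407074]
[336 139]
outer z36 (array([528.84329845, -25.25140221]), np.float64(53.69461711111537), 343)
bore z36 (array([528.11620353, -24.66879153]), np.float64(30.83811900913217), 223)
hole 99 [337.08080808 140.        ] [529.44541399 -24.97954279]
```

The ring is now centred on the pole to within about 0.5 mm along the channel. Next I look at the gauge.

drive_tool([
  [[0.165,0.89,0],[0,0,0],-1],
  [[0.165,0.89,0],[0,0,0],-1],
  [[0.165,0.89,0],[0,0,0],-1],
  [[0.165,0.89,0],[0,0,0],-1],
  [[0.165,0.89,0],[0,0,0],-1],
  [[0.165,0.89,0],[0,0,0],-1],
  [[0.165,0.89,0],[0,0,0],-1],
  [[0.165,0.89,0],[0,0,0],-1],
  [[0.165,0.89,0],[0,0,0],-1],
  [[0,0,0],[0,0,0],-1],
])

```text
time_s: 8.62
position: [582.0, 285.2, 150.3]
ee_rot: [-0.002, 0.089, 0.996, 0.001]
ft_force: [-0.4, 0.1, -0.1]
width: -0.0
grip_force: 0.0
```

drive_tool([
  [[0,0,0],[0,0,0],-1],
  [[0,0,0],[0,0,0],-1],
])

```text
time_s: 8.88
position: [584.7, 277.3, 151.1]
ee_rot: [-0.001, 0.094, 0.996, -0.001]
ft_force: [-0.1, -0.1, -0.4]
width: 0.001
grip_force: 0.0
```

```bash
python3 - <<'E'
from h import *
p=camera_params("wrist"); im,d=capture("wrist"); s=state(); print(s["time_s"],s["position"],s["ft_force"])
cv2.imwrite("pics/w4.png",im[:,:,::-1]); np.savez("w4.npz",im=im,d=d,**p)
# points from depth
v,u=np.mgrid[0:400,0:640]; M=rot(p["orientation"]); K=p["K"]
P=np.stack([(u-K[0,2])/K[0,0]*d,(v-K[1,2])/K[1,1]*d,d],-1)@M.T+p["eye"]
np.save("P4.npy",P)
near=(np.hypot(P[...,0]-524,P[...,1]-289)<60)&(d>0)
for lo,hi in((16,26),(56,66)):
    m=near&(P[...,2]>lo)&(P[...,2]<hi); q=P[m]; pts=q[:,:2].astype(np.float32)
    print(lo,m.sum(),q.mean(0),cv2.minEnclosingCircle(pts),np.median(q[:,2]),"px",u[m].mean(),v[m].mean())
E
```

```text
8.925 [584.92558317 277.24666937 151.34255905] [-0.58422052 -0.28107811 -0.28089493]
16 2670 [527.98623453 297.21915867  19.99333576] ((529.5896606445312, 297.04205322265625), 30.167524337768555) 19.988927866855562 px 333.66704119850186 134.34681647940076
56 567 [529.38495377 297.16443709  59.8923888 ] ((529.6488647460938, 297.0784606933594), 10.783952713012695) 59.95903331540151 px 335.2116402116402 140.18342151675486
```

View pics/w4.png

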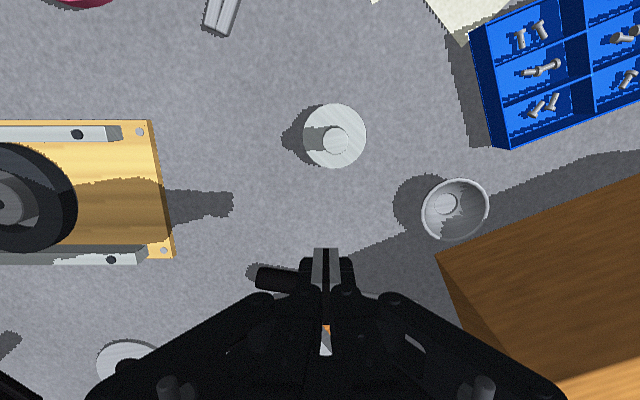

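The gauge is at px (335,136), world (529.6, 297.1), upright. The plain bowl at (455,209) is a distractor.

drive_tool([
  [[0.725,0.115,0],[0,0,0],1],
  [[0.725,0.115,0],[0,0,0],1],
  [[0,0,0],[0,0,0],1],
  [[0,0,0.8],[0,0,0],1],
  [[0,0,0.8],[0,0,0],1],
  [[0,0,0.8],[0,0,0],1],
  [[0,0,0.5],[0,0,0],1],
  [[0,0,0.2],[0,0,0],1],
  [[0,0,0],[0,0,0],1],
  [[0,0,0],[0,0,0],1],
])

```text
time_s: 10.18
position: [530.6, 299.2, 28.7]
ee_rot: [0.001, 0.093, 0.996, 0.001]
ft_force: [0.7, -0.1, -0.3]
width: 1.005
grip_force: 0.0
```

drive_tool([
  [[0,-0.03,0.02],[0,0,0],0],
  [[0,0,0],[0,0,0],-0.3],
  [[0,0,0],[0,0,0],-0.5],
  [[0,0,0],[0,0,0],-1],
  [[0,0,0],[0,0,0],-1],
  [[0,0,0],[0,0,0],-1],
  [[0,0,0],[0,0,0],-1],
], squeeze=40)

```text
time_s: 11.05
position: [529.6, 297.5, 27.2]
ee_rot: [0.0, 0.093, 0.996, -0.0]
ft_force: [-1.9, -0.9, 4.9]
width: 0.248
grip_force: 39.2
```

drive_tool([
  [[0,0,-0.3],[0,0,0],-1],
  [[0,0,-0.7],[0,0,0],-1],
  [[0,0,-0.7],[0,0,0],-1],
  [[0,0,0],[0,0,0],-1],
  [[0,0,0],[0,0,0],-1],
])

```text
time_s: 11.68
position: [528.9, 297.4, 94.3]
ee_rot: [-0.0, 0.093, 0.996, -0.0]
ft_force: [0.4, -0.1, -2.5]
width: 0.247
grip_force: 39.2
```

drive_tool([
  [[-0.168,-0.88,0],[0,0,0],-1],
  [[-0.168,-0.88,0],[0,0,0],-1],
  [[-0.168,-0.88,0],[0,0,0],-1],
  [[-0.168,-0.88,0],[0,0,0],-1],
  [[-0.168,-0.88,0],[0,0,0],-1],
  [[-0.168,-0.88,0],[0,0,0],-1],
  [[-0.168,-0.88,0],[0,0,0],-1],
  [[-0.168,-0.88,0],[0,0,0],-1],
  [[-0.084,-0.44,0],[0,0,0],-1],
  [[-0.084,-0.44,0],[0,0,0],-1],
])

```text
time_s: 12.92
position: [529.9, -24.8, 94.3]
ee_rot: [-0.001, 0.093, 0.996, 0.0]
ft_force: [-0.8, -0.5, -1.8]
width: 0.243
grip_force: 39.4
```

drive_tool([
  [[0,0,0],[0,0,0],-1],
  [[0,0,0],[0,0,0],-1],
  [[0,0,0],[0,0,0],-1],
])

```text
time_s: 13.3
position: [530.3, -23.3, 95.0]
ee_rot: [0.0, 0.092, 0.996, 0.0]
ft_force: [0.0, 0.6, -1.6]
width: 0.243
grip_force: 39.4
```

```bash
python3 - <<'E'
from h import *
p=camera_params("wrist"); im,d=capture("wrist"); s=state(); print(s["time_s"],s["position"],s["ee_rot"],s["ft_force"])
print(np.mean([state()["position"] for _ in range(5)],0))
cv2.imwrite("pics/w5.png",im[:,:,::-1]); np.savez("w5.npz",im=im,d=d,**p)
M=rot(s["ee_rot"]); print("tool xyz to pole", M.T@(np.array([529.5,-25,40])-s["position"]))
E
```

```text
13.35 [530.31889477 -23.49400063  94.97605568] [9.81377251e-05 9.22111150e-02 9.95739425e-01 3.13834814e-04] [ 0.0734913  -0.01892559 -1.78863152]
[530.31889477 -23.49400063  94.97605568]
tool xyz to pole [ 0.53597486 -1.66612206 54.97492236]
```

View pics/w5.png

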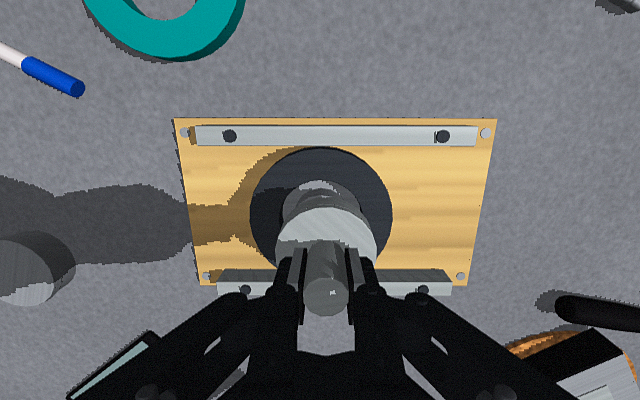

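The gauge hangs upright in the grip over the ring. The flange spans u≈275–378 and the ring u≈250–392, so I'll measure the lateral offset between them before lowering.

```bash
cat > off.py <<'E'
from h import *
from scipy.optimize import least_squares
def circ(P,r):
    f=lambda c:np.hypot(P[:,0]-c[0],P[:,1]-c[1])-r
    return least_squares(f,P.mean(0),loss="soft_l1",f_scale=.5).x
def off(im,d,p,M,tcp):
    v,u=np.mgrid[0:400,0:640]; K=p["K"]
    P=np.stack([(u-K[0,2])/K[0,0]*d,(v-K[1,2])/K[1,1]*d,d],-1)@rot(p["orientation"]).T+p["eye"]
    L=(P-tcp)@M   # tool frame
    near=(np.hypot(P[...,0]-529,P[...,1]+25)<70)&(d>0)
    out={}
    zf=tcp[2]+21-27.2
    for n,z,r in(("ring",36,55),("flange",zf,30.3)):
        m=(near&(abs(P[...,2]-z)<3)).astype(np.uint8)
        if n=="flange": m&=(np.hypot(L[...,0],L[...,1])<36).astype(np.uint8)
        # per row/col extremes along tool y (image columns)
        pts=[];
        for row in range(400):
            c=np.flatnonzero(m[row])
            if len(c)>12:
                for k in(c[0]-.5,c[-1]+.5): pts.append((ray(p,k,row,z)-tcp)@M)
        pts=np.array(pts)[:,:2]
        if n=="ring": pts=pts[np.abs(np.hypot(*(pts-np.array([0,0])).T)-55)<6]
        else: pts=pts[np.abs(np.hypot(*pts.T)-30.3)<4]
        out[n]=circ(pts,r); e=np.hypot(*(pts-out[n]).T)-r
        print(n,len(pts),"centre in tool xy",out[n].round(2),"mad",np.median(abs(e)).round(2))
E
python3 - <<'E'
from off import *
f=np.load("w5.npz"); p={k:f[k] for k in("K","eye","orientation")}; s=state()
off(f["im"],f["d"],p,rot(s["ee_rot"]),s["position"])
g=np.load("w4.npz"); p={k:g[k] for k in("K","eye","orientation")}
E
```

```text
ring 214 centre in tool xy [ 0.67 -1.92] mad 0.57
flange 106 centre in tool xy [0.08 1.7 ] mad 0.32
```

The camera sees the gauge 1.7 mm to +y of the TCP, which is a calibration bias. Relative to the gauge, the pole is at (+0.5, −3.4) mm in tool x and y. I'll correct by that, go lower and check again.

drive_tool([
  [[0.012,-0.085,0],[0,0,0],-1],
  [[0,0,0.25],[0,0,0],-1],
  [[0,0,0.25],[0,0,0],-1],
  [[0,0,0],[0,0,0],-1],
  [[0,0,0],[0,0,0],-1],
])

```text
time_s: 13.98
position: [529.0, -28.1, 74.6]
ee_rot: [-0.0, 0.093, 0.996, -0.0]
ft_force: [-0.1, -0.3, -1.7]
width: 0.246
grip_force: 39.4
```

```bash
python3 - <<'E'
from off import *
p=camera_params("wrist"); im,d=capture("wrist"); s=state(); print(s["time_s"],s["position"],s["ft_force"])
np.savez("w6.npz",im=im,d=d,**p)
off(im,d,p,rot(s["ee_rot"]),s["position"])
print("pole",((np.array([529.5,-25,40])-s["position"])@rot(s["ee_rot"])).round(2))
E
```

```text
14.025 [529.21318591 -28.06362034  74.88981511] [-0.07475452  0.61247505 -1.3467664 ]
ring 246 centre in tool xy [0.5  2.69] mad 0.66
flange 104 centre in tool xy [0.27 1.44] mad 0.33
pole [ 0.29  3.06 34.89]
```

drive_tool([
  [[0.003,0.035,0],[0,0,0],-1],
  [[0,0,0.1],[0,0,0],-1],
  [[0,0,0],[0,0,0],-1],
  [[0,0,0],[0,0,0],-1],
  [[0,0,0],[0,0,0],-1],
])

```text
time_s: 14.65
position: [529.3, -26.7, 71.0]
ee_rot: [0.0, 0.093, 0.996, 0.0]
ft_force: [-0.1, -1.1, -2.0]
width: 0.245
grip_force: 39.4
```

```bash
python3 - <<'E'
from off import *
for k in range(2):
    p=camera_params("wrist"); im,d=capture("wrist"); s=state(); print(s["time_s"],s["position"],s["ft_force"])
    np.savez("w7.npz",im=im,d=d,**p)
    off(im,d,p,rot(s["ee_rot"]),s["position"])
    print("pole",((np.array([529.5,-25,40])-s["position"])@rot(s["ee_rot"])).round(2))
E
```

```text
14.7 [529.24250811 -26.74165267  70.95992169] [ 0.45381356  0.11361634 -2.48208715]
ring 250 centre in tool xy [0.27 1.38] mad 0.61
flange 106 centre in tool xy [0.12 1.5 ] mad 0.36
pole [ 0.07  1.76 30.96]
14.75 [529.29531537 -26.7168428   70.97057373] [ 0.80705771  0.22969801 -1.30135117]
ring 250 centre in tool xy [0.28 1.35] mad 0.61
flange 104 centre in tool xy [0.1  1.45] mad 0.31
pole [ 0.12  1.72 30.97]
```

The gauge is aligned to about 0.3 mm. I'll lower it gently.

drive_tool([
  [[0,0,0.06],[0,0,0],-1],
  [[0,0,0.06],[0,0,0],-1],
  [[0,0,0],[0,0,0],-1],
])

```text
time_s: 15.12
position: [529.0, -26.7, 65.8]
ee_rot: [-0.0, 0.093, 0.996, -0.0]
ft_force: [0.5, 0.3, -1.7]
width: 0.244
grip_force: 39.4
```

drive_tool([
  [[0,0,0.04],[0,0,0],-1],
  [[0,0,0.04],[0,0,0],-1],
  [[0,0,0],[0,0,0],-1],
])

```text
time_s: 15.5
position: [529.1, -26.7, 62.8]
ee_rot: [-0.0, 0.093, 0.996, -0.0]
ft_force: [0.8, 0.2, -2.3]
width: 0.245
grip_force: 39.4
```

drive_tool([
  [[0,0,0.04],[0,0,0],-1],
  [[0,0,0.04],[0,0,0],-1],
  [[0,0,0],[0,0,0],-1],
])

```text
time_s: 15.88
position: [529.1, -26.7, 59.6]
ee_rot: [-0.0, 0.093, 0.996, -0.0]
ft_force: [-0.1, -0.4, -2.5]
width: 0.244
grip_force: 39.4
```

drive_tool([
  [[0,0,0.04],[0,0,0],-1],
  [[0,0,0.04],[0,0,0],-1],
  [[0,0,0],[0,0,0],-1],
])

```text
time_s: 16.25
position: [529.1, -26.7, 56.4]
ee_rot: [-0.0, 0.093, 0.996, -0.0]
ft_force: [0.2, -0.3, -2.0]
width: 0.245
grip_force: 39.4
```

drive_tool([
  [[0,0,0.04],[0,0,0],-1],
  [[0,0,0.02],[0,0,0],-1],
  [[0,0,0],[0,0,0],-1],
])

```text
time_s: 16.62
position: [529.2, -26.7, 54.1]
ee_rot: [-0.0, 0.093, 0.996, -0.0]
ft_force: [-0.1, -0.2, -1.9]
width: 0.244
grip_force: 39.4
```

drive_tool([
  [[0,0,0.02],[0,0,0],-1],
  [[0,0,0.015],[0,0,0],-1],
  [[0,0,0],[0,0,0],-1],
])

```text
time_s: 17.0
position: [529.2, -26.7, 52.7]
ee_rot: [-0.0, 0.093, 0.996, 0.0]
ft_force: [-0.9, 0.6, -2.3]
width: 0.242
grip_force: 39.4
```

drive_tool([
  [[0,0,0.015],[0,0,0],-1],
  [[0,0,0],[0,0,0],-1],
])

```text
time_s: 17.25
position: [529.3, -26.7, 52.2]
ee_rot: [0.0, 0.093, 0.996, 0.0]
ft_force: [-0.2, 0.1, -0.5]
width: 0.245
grip_force: 39.6
```

It's home: the weight is off the wrist at TCP z 52. Now I release and withdraw.

drive_tool([
  [[0,0,0],[0,0,0],-0.35],
  [[0,0,0],[0,0,0],-0.1],
  [[0,0,0],[0,0,0],0.2],
  [[0,0,0],[0,0,0],0.2],
  [[0,0,-0.4],[0,0,0],0.2],
  [[0,0,-0.9],[0,0,0],0.2],
  [[0,0,-0.9],[0,0,0],0.2],
  [[-0.7,0,-0.5],[0,0,0],0.2],
  [[-0.7,0,0],[0,0,0],0.2],
  [[0,0,0],[0,0,0],0.2],
])

```text
time_s: 18.5
position: [586.8, -37.6, 161.8]
ee_rot: [0.002, 0.094, 0.996, 0.0]
ft_force: [-0.7, -0.9, -0.8]
width: 0.596
grip_force: 0.0
```

drive_tool([
  [[0,0,0],[0,0,0],0.2],
  [[0,0,0],[0,0,0],0.2],
])

```text
time_s: 18.75
position: [582.6, -36.9, 159.8]
ee_rot: [-0.001, 0.093, 0.996, -0.0]
ft_force: [-0.1, -0.2, 0.5]
width: 0.6
grip_force: 0.0
```

```bash
python3 - <<'E'
from h import *
p=camera_params("wrist"); im,d=capture("wrist"); s=state(); print(s["time_s"],s["position"],s["ft_force"])
cv2.imwrite("pics/w8.png",im[:,:,::-1])
v,u=np.mgrid[0:400,0:640]; K=p["K"]
P=np.stack([(u-K[0,2])/K[0,0]*d,(v-K[1,2])/K[1,1]*d,d],-1)@rot(p["orientation"]).T+p["eye"]
near=(np.hypot(P[...,0]-529,P[...,1]+25)<50)&(d>0)
for n,lo,hi in(("ring",33,39),("flange",42,52),("knob",80,100)):
    m=near&(P[...,2]>lo)&(P[...,2]<hi); q=P[m]; A=np.c_[q[:,:2]-q[:,:2].mean(0),np.ones(len(q))]
    print(n,m.sum(),np.median(q[:,2]),"slope",np.linalg.lstsq(A,q[:,2],rcond=None)[0][:2],cv2.minEnclosingCircle(q[:,:2].astype(np.float32)))
E
```

```text
18.8 [582.82708992 -36.84671002 159.85514678] [-0.45925523 -0.59205136 -0.18042372]
ring 5620 35.01246445447822 slope [0.00046149 0.00132847] ((529.0010375976562, -25.00064468383789), 49.99282455444336)
flange 2938 45.00496330820084 slope [0.00048599 0.00220627] ((529.8412475585938, -25.07048225402832), 30.2288761138916)
knob 644 84.94158883453782 slope [0.02827944 0.00175025] ((529.6533203125, -25.186771392822266), 10.840867042541504)
```

View pics/w8.png

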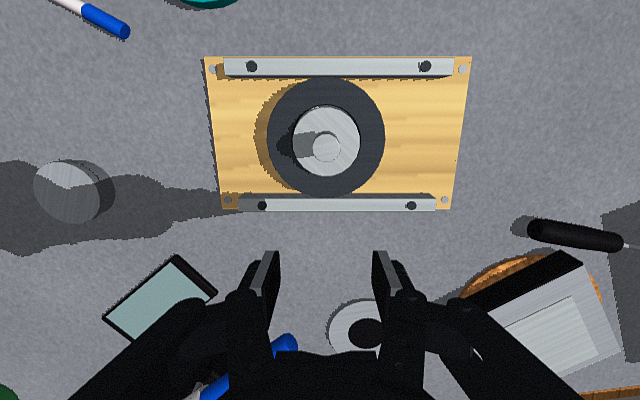

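The gauge is seated at px (327,143). Flange top is 45 mm against a ring top of 35 mm, the expected 10 mm step, and both are level and concentric. Nothing is touching the robot, so I'm handing in.

```bash
python3 -c "
from plant import *
print(hand_in())"
```

```text
the job is handed in; nothing more can be done
None
```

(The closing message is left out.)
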